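# Set the drilling jig's stop to a copper stub and wedge it fast

### The arm

A 6-joint arm with a two-finger parallel gripper is mounted at the origin on the work surface. World frame = base frame: x ahead of the robot, y to its left, z up, the work surface at z = 0. Lengths are in mm, angles in rad, forces in N, time in s.
With the tool pointing down it reaches from about 350 to 775 mm from the base axis. Payload 7.3 kg.
Tool frame: the origin (TCP) lies at the very end of the fingers, on their centre line; the grasp point (between the pads) lies 19 mm behind it; z points along the fingers, y is the direction in which the jaws open and shut (so a half turn about z gives the same grasp; the last joint's range is limited). The gripper opens to 92 mm and grips with 3 to 60 N. Pads are 19 mm wide; open, the fingers measure 130 mm over their backs; the gripper's body (75 mm by 190 mm) begins 47 mm behind the grasp point.
Start: joints at [1.057, 0.342, 1.524, -0, 1.275, -0.146], TCP at [188.758, 489.914, 226.741] pointing down, gripper open.
Joint ranges: [-2.53, 2.53], [-0.77, 2.02], [0.04, 2.7], [-1, 4.14], [0.28, 2.66], [-3.11, 3.11]. Speed limits (rad/s): [2.57, 2.57, 3.14, 3.14, 3.14, 3.14].

### API

Orientations are given as a unit quaternion [w, x, y, z].
In Python, from workcell import sensors, imaging, env gives the robot as it stands.
- The arm moves only by the tool move_arm, never from a script. Its argument "deltas" is a list of rows, each a list of 5 numbers: the shift along the tool's x, y, z in mm, then the turn about the tool's z in rad, then the finger opening in mm, from 0 to 91.8. A call has 1 to 12 rows; each row shifts and turns the commanded pose from where the row before left it, along the tool's axes as they then stand; what a row does not reach is not made up. A row lasts 1/12 s, in which the tool goes at most 41.7 mm and 7.16 degrees, less where a joint would pass 70% of its speed; a pose out of reach is approached as far as the arm can. A call with a gripper value outside its range is refused whole. The fingers move at their own pace and stop on an object; the grip force is fixed at half the most. Time passes only in rows, so rows that do not move let the fingers close. It gives the time, the measured TCP pose, the force and the opening at its end, in the units of the state.
- sensors.read_state(): the state, without advancing time (a new reading comes with each control period).
- imaging.camera(name): name is "side" or "top"; returns (picture, depth): 480x640x3 uint8, red, green, blue; 480x640 float32, mm along the optical axis (not along the pixel's ray), 0 where there is no reading.
- imaging.camera_params(name): a dict with "K" (3x3 intrinsics, pixels), "k1" (the pictures are not rectified: a ray, as slopes to the right and down, at radius r is drawn at 1 + k1 r^2 times it, then the intrinsics apply), "R" (3x3) and "t" (3): a world point X has camera coordinates R X + t. Camera axes: x right, y down, z forward; pixel columns grow to the right and rows downward; lengths in mm; the calibration is good to about 2 mm. A picture is of the moment at which its call begins. camera_params takes no time and is no camera call.
- env.sign_off(): hands the job in, once; it reports no verdict.
The state is a dict: "time_s": time; "q": joint angles; "joint_vel": joint speeds; "effort": joint torques, N m; "ee_pos": TCP position; "eef_rot": TCP orientation; "force": force on the tool from outside, world axes, zero at the start; "torque": the same for the moment, N m; "finger_gap": finger opening in mm.
Only numpy, scipy, OpenCV 4.12 (cv2) and the standard library are available. Lean on these libraries where they do the work, as an engineer would, in place of code of your own. Each camera call takes 0.05 s, during which the arm holds its last target.

### The job

Set the end stop of the drilling jig for the copper stub lying in its V-blocks: push the stop bar up gently until the stub sits against the fixed end plate with no gap at either end, then slide the thumb wedge in along its ramp with a firm thumb push of about 18 N until it jams the bar fast, and let go. Do not bruise the soft copper or overdrive the wedge, and leave the things lying about where they are.

Things in the scene. Friction and masses are not known exactly. Their poses are not given: they have to be found in the camera images.
- jig: The drilling jig, bolted down: aluminium base plate 130 x 420 x 12 mm. Origin under its centre, on the bench; y runs along the stub and stop bar to the fixed end plate, x points away from the wedge's head, z up. In mm here: V-blocks at y = 85 and 155; end plate 64 wide, 12 thick, 85 high, face at y = 190; drill-bush arm over the stub at y = 103 to 137, up to z = 113, its post at x = 41 to 63.
- guide_top (a point): Top centre of the stop bar's guide, a steel housing on the jig, 85 mm above the bench (screw heads to 90); axes as the jig's. The housing reaches 24 mm to either side in x (its feet 40 mm, 22 mm high) and 32 mm in y. The bar runs through it along y; the wedge crosses over the bar along x, under the housing's sloping roof.
- end_face (a point): The point on the fixed end plate's face that the middle of the stub's far end must meet (55 mm above the bench); axes as the jig's.
- tube: The copper stub, a tube of 42 mm outside diameter, 140 mm long, 0.25 kg, lying along the jig's y in the V-blocks with its axis 55 mm above the bench. Origin at its centre, y axis along it. It starts 8 to 22 mm short of the end plate and slides along the V-blocks with a drag of about 1.5 to 4 N. Over 25 N on its end bruises it.
- stop_bar: The stop bar, a 20 x 20 mm square steel bar sliding along the jig's y in its guide: drag about 2 N, travel 90 mm. Origin at the middle of its stop face (a pad 44 x 44 mm, 10 mm thick, on the stub's axis), axes as the jig's; the bar runs 250 mm back from there to -y, its top level with the origin, 55 mm above the bench. With the stub home the origin is 140 mm from end_face.
- bar_knob (a point): The knob for pushing the stop bar to the jig's +y: an upright round post of 16 mm diameter on the bar's top (55 mm above the bench) with a 22 mm black cap (89 to 101 mm above the bench), 236 mm behind the stop face. The point lies on its axis, 83 mm above the bench.
- wedge: The thumb wedge, dark steel, gib-headed, 125 mm long, 30 mm wide, taper 1 in 10. It is held in the roof and slides only along the ramp: to the jig's +x, 1 mm down per 10 mm. Origin at the middle of the head's thumb face, which looks to the jig's -x, 73 to 80 mm above the bench; axes as the jig's. The head is 14 mm thick (x), 30 wide (y), 40 tall (z, 20 above and below the origin), free below and behind.
- wedge_head (a point): Top centre of the wedge's head. The wedge starts 6 to 48 mm short of first bearing on the bar, drag about 2.5 N; that place differs by up to 38 mm between set-ups and cannot be seen. From there the push needed rises to about 15 N within 4 to 6 mm, and the wedge stays put. After a push of 18 N it bears on the bar with about 35 to 55 N when let go; 24 N holds the bar. Over 22 N overdrives it.
- coupling: Bystander: a copper coupling, 47 mm diameter, 52 mm high, standing beyond the jig. Origin under its centre.
- elbow: Bystander: a copper elbow of 23 mm diameter tube, legs about 60 mm, lying beyond the jig. Origin near the end of one leg, on the bench.
- deburrer: Bystander: a deburring tool with a black handle, 170 mm long, lying on the robot's side of the jig. Origin under its middle.
- spanner: Bystander: a steel spanner, 170 mm long, 8 mm thick, lying on the robot's side of the jig. Origin under its middle.
- hammer: Bystander: a hammer, 280 mm long, lying to the right. Origin under its middle.
- oil_can: Bystander: a grey can, 60 mm diameter, 150 mm high, at the left, by the vice. Origin under its centre.
- tape: Bystander: a black tape measure, 68 x 34 x 64 mm. Origin under its centre.
- mug: Bystander: a white mug, 80 mm diameter, 92 mm high. Origin under its centre.
There are look-alikes about, which are no part of the job. What is shaped like the tube but green or pink is not meant.

How it is judged:
By the outcome, as a careful person would: the job done as asked, in the order asked, and still so for the second after the job is handed in, with the robot touching nothing.
It also fails if it takes over 48 s, if anything falls off the work surface, if the arm or the gripper's body presses on something with over 40 N, if the wrist force passes 120 N, or if a joint passes its speed limit or range.

## Working session

There is one attempt and no reset: what is moved stays moved. The work goes in short steps, Python scripts to look and compute and a tool call to move; the robot and the scene stay as the last step left them, time stands still between calls to the robot, and variables do not carry over. Pictures are saved under pics/ and viewed, and the job is handed in when it is done.

Besides the shell and the picture viewer there is one more tool, called after "Call:" by a JSON object that holds its "op" and its "data". move_arm: Moves the arm, as the interface text tells. Its arguments: {"type":"object","properties":{"deltas":{"type":"array"}},"required":["deltas"]}

```bash
ls; mkdir -p pics; python3 - <<'E'
from workcell import sensors, imaging, env
import cv2,numpy as np
for n in ("side","top"):
    p,d=imaging.camera(n)
    cv2.imwrite(f"pics/{n}0.png",p[:,:,::-1]); np.savez(f"{n}0.npz",p=p,d=d)
    print(n,imaging.camera_params(n))
print(sensors.read_state())
E
```

```text
pics
side {'K': array([[476.27855869,   0.        , 313.80875286],
       [  0.        , 476.27855869, 251.1648427 ],
       [  0.        ,   0.        ,   1.        ]]), 'k1': -0.011710028043265219, 'R': array([[ 0.97696592, -0.21295202, -0.01374871],
       [-0.16887322, -0.73214038, -0.6598881 ],
       [ 0.13045852,  0.64700997, -0.75123809]]), 't': array([-486.91471073,  153.46138114, 1333.4486    ])}
top {'K': array([[501.05318243,   0.        , 319.52825787],
       [  0.        , 501.05318243, 247.58798234],
       [  0.        ,   0.        ,   1.        ]]), 'k1': -0.03520303429588131, 'R': array([[-0.01641313, -0.99985873,  0.0036229 ],
       [-0.99235613,  0.01584652, -0.12238548],
       [ 0.12231078, -0.00560394, -0.99247603]]), 't': array([  14.25110239,  500.91138388, 1171.69132038])}
{'time_s': 0.1, 'q': array([ 1.05703157e+00,  3.42651331e-01,  1.52491414e+00, -7.53210673e-06,
        1.27542957e+00, -1.45990514e-01]), 'joint_vel': array([-1.17372039e-03, -1.24989666e-03, -2.34335134e-03, -3.12679559e-04,
       -4.24769474e-06,  1.45249115e-03]), 'effort': array([ 1.95946763e-03, -4.32006204e+01, -2.44694781e+01,  7.19944225e-02,
        5.24846662e-02, -8.81816459e-05]), 'ee_pos': array([188.55130562, 489.57676705, 226.11792982]), 'eef_rot': array([-2.23728176e-04,  1.82851404e-01,  9.83140312e-01, -6.64554731e-04]), 'force': array([-0.20607293,  0.20242781,  0.40291428]), 'torque': array([ 0.00897501, -0.00576847,  0.03873359]), 'finger_gap': 91.74177652104565}
```

View pics/side0.png

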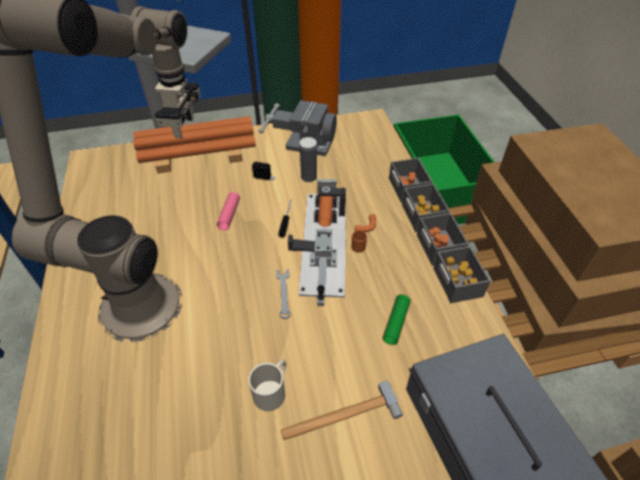

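View pics/top0.png

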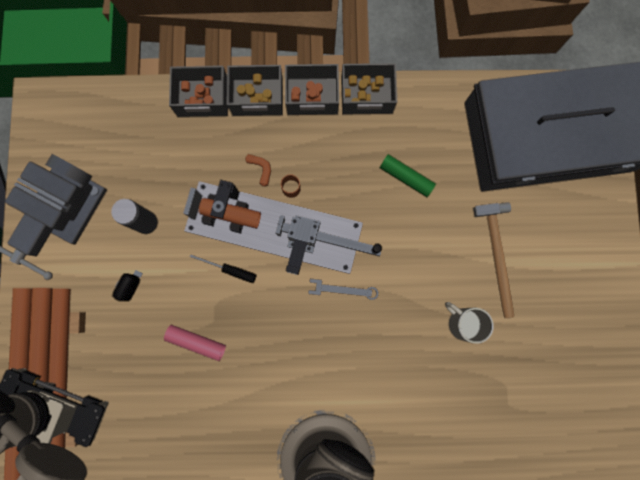

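```bash
cat > h.py <<'E'
import numpy as np,cv2
from workcell import imaging,sensors,env
def ray(n,uv):
    P=imaging.camera_params(n);K=P["K"];R=P["R"];t=P["t"]
    m=np.array([(uv[0]-K[0,2])/K[0,0],(uv[1]-K[1,2])/K[1,1]]);s=m.copy()
    for _ in range(20): s=m/(1+P["k1"]*(s@s))
    return -R.T@t, R.T@np.array([s[0],s[1],1.])
def onz(n,uv,z):
    c,d=ray(n,uv); return c+d*(z-c[2])/d[2]
def proj(n,X):
    P=imaging.camera_params(n);c=P["R"]@np.array(X,float)+P["t"];s=c[:2]/c[2];s=s*(1+P["k1"]*(s@s))
    return P["K"][:2,:2]@s+P["K"][:2,2]
E
python3 - <<'E'
import numpy as np,cv2
p=np.load("top0.npz")["p"][:,:,::-1]
cv2.imwrite("pics/topz.png",cv2.resize(p[170:285,180:390],None,fx=3.8,fy=3.8,interpolation=cv2.INTER_CUBIC))
p=np.load("side0.npz")["p"][:,:,::-1]
cv2.imwrite("pics/sidez.png",cv2.resize(p[170:310,270:390],None,fx=4.2,fy=4.2,interpolation=cv2.INTER_CUBIC))
E
```

```text
(no output)
```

View pics/topz.png

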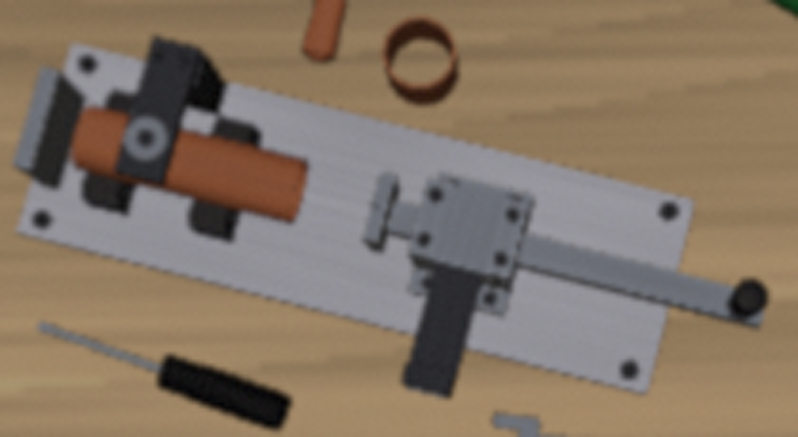

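View pics/sidez.png

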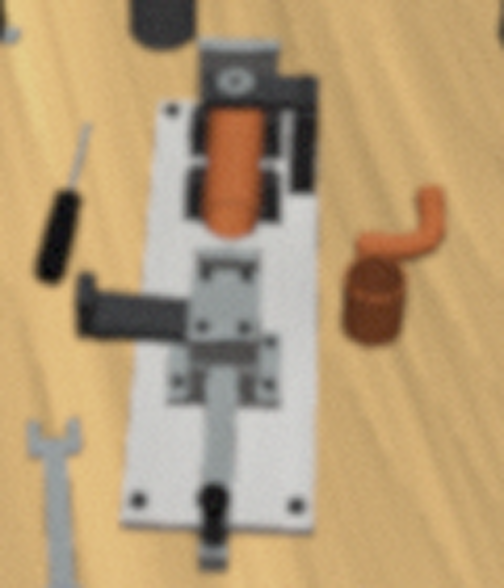

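```bash
python3 - <<'E'
from h import *
c=np.array([(72,44),(692,202),(645,393),(18,233)])
s=np.array([(88,64),(669,211),(629,370),(41,219)])
f=lambda a,o,k:(a+0.5)/k+o-0.5
for nm,A in(("corn",c),("screw",s)):
    W=np.array([onz("top",f(a,np.array([180,170]),3.8),12) for a in A]); print(nm,W.round(1).tolist(),W.mean(0).round(1))
    print(np.linalg.norm(W-np.roll(W,-1,0),axis=1))
    d=W[0]-W[1]+W[3]-W[2]; print("yaw of y",np.degrees(np.arctan2(d[1],d[0])))
# side screws TL(172,110) BL(138,500) BR(296,506)
for a in [(172,110),(138,500),(296,506)]:
    print("side",onz("side",f(np.array(a),np.array([270,170]),4.2),12).round(1))
# features top
T=lambda a,z:onz("top",f(np.array(a),np.array([180,170]),3.8),z).round(1)
print("knob cap",T((748,298),101),"side",onz("side",f(np.array((213,497)),np.array([270,170]),4.2),101).round(1))
print("guide top",T((473,217),85))
print("head top corners ~z97",T((403,388),97),T((451,396),97))
E
```

```text
corn [[674.2, 303.5, 12.0], [563.0, -98.5, 12.0], [440.1, -65.3, 12.0], [549.8, 336.7, 12.0]] [556.8 119.1  12. ]
[417.15492019 127.40612346 416.62392719 128.75179244]
yaw of y 74.63947717271046
screw [[660.6, 292.9, 12.0], [557.4, -83.5, 12.0], [454.9, -55.4, 12.0], [558.7, 321.9, 12.0]] [557.9 119.   12. ]
[390.28988819 106.24817003 391.29714478 106.00193706]
yaw of y 74.64388584441214
side [558.3 325.3  12. ]
side [454.5 -51.3  12. ]
side [557.2 -79.9  12. ]
knob cap [ 489.3 -122.1  101. ] side [ 489.9 -125.3  101. ]
guide top [543.3  41.2  85. ]
head top corners ~z97 [439.3  83.7  97. ] [434.1  55.3  97. ]
```

Call:
{"op": "move_arm", "data": {"deltas": [[0, 0, 0, -0.1, 0], [-25, -22, 0, 0, 0], [-25, -22, 0, 0, 0], [-25, -22, 0, 0, 0], [-25, -22, 0, 0, 0], [-25, -22, 0, 0, 0], [-25, -22, 0, 0, 0], [-25, -22, 0, 0, 0], [-25, -22, 0, 0, 0], [-25, -22, 0, 0, 0], [-25, -22, 0, 0, 0], [-25, -22, 0, 0, 0]]}}

```text
time_s: 1.1
ee_pos: [390.3, 182.2, 226.6]
eef_rot: [-0.0, 0.134, 0.991, -0.0]
force: [0.5, 1.0, -0.2]
finger_gap: 16.3
```

Call:
{"op": "move_arm", "data": {"deltas": [[-15, -26, 0, 0, 0], [-15, -26, 0, 0, 0], [-15, -26, 0, 0, 0], [-15, -26, 0, 0, 0], [-15, -26, 0, 0, 0], [-15, -26, 0, 0, 0], [-15, -26, 0, 0, 0], [-15, -26, 0, 0, 0], [-15, -26, 0, 0, 0], [-15, -26, 0, 0, 0], [-15, -26, 0, 0, 0], [-13, -25, 0, 0, 0]]}}

```text
time_s: 2.1
ee_pos: [479.4, -164.9, 226.3]
eef_rot: [-0.0, 0.134, 0.991, 0.0]
force: [0.3, 0.1, 0.1]
finger_gap: 0.2
```

```bash
cat >> h.py <<'E'
C=np.array([557.5,120.5]);YAW=np.radians(74.64-90)
ex=np.array([np.cos(YAW),np.sin(YAW)]);ey=np.array([-ex[1],ex[0]])
def tojig(p): d=np.array(p[:2])-C; return np.array([d@ex,d@ey])
def rep():
    from scipy.spatial.transform import Rotation as Ro
    s=sensors.read_state();w,x,y,z=s["eef_rot"];R=Ro.from_quat([x,y,z,w]).as_matrix()
    f=np.array(s["force"])
    print("t %.2f"%s["time_s"],"jig",tojig(s["ee_pos"]).round(2),"z %.2f"%s["ee_pos"][2],"Fjig",round(f[:2]@ex,2),round(f[:2]@ey,2),"Fz",f[2].round(2),"tooly ang %.2f"%np.degrees(np.arctan2(R[1,1],R[0,1])),"toolz",R[:,2].round(3),"gap %.1f"%s["finger_gap"],"q",np.round(s["q"],2))
E
python3 -c "
from h import *
rep()"
```

```text
t 2.10 jig [ 2.4000e-01 -2.9587e+02] z 226.33 Fjig 0.24 0.2 Fz 0.12 tooly ang 74.64 toolz [-0.  0. -1.] gap 0.2 q [-0.48  0.31  1.57  0.    1.26 -1.79]
```

Call:
{"op": "move_arm", "data": {"deltas": [[0, 0, 14, 0, 0], [0, 0, 14, 0, 0], [0, 0, 14, 0, 0], [0, 0, 14, 0, 0], [0, 0, 14, 0, 0], [0, 0, 14, 0, 0], [0, 0, 14, 0, 0], [0, 0, 14, 0, 0], [0, 0, 14, 0, 0], [0, 0, 14, 0, 0], [0, 0, 14, 0, 0], [0, 0, 6, 0, 0]]}}

```text
time_s: 3.1
ee_pos: [478.2, -162.7, 64.8]
eef_rot: [-0.002, 0.134, 0.991, 0.001]
force: [-0.8, 0.7, 0.0]
finger_gap: 0.3
```

```bash
python3 -c "
from h import *
p,d=imaging.camera('side')
cv2.imwrite('pics/s1.png',cv2.resize(p[170:330,250:410,::-1],None,fx=3.7,fy=3.7,interpolation=cv2.INTER_CUBIC))
rep()"
```

```text
t 3.15 jig [  -1.67 -294.05] z 64.53 Fjig -0.45 -0.43 Fz -1.52 tooly ang 74.65 toolz [-0.004  0.002 -1.   ] gap 0.2 q [-0.48  0.5   1.78  0.    0.86 -1.78]
```

View pics/s1.png

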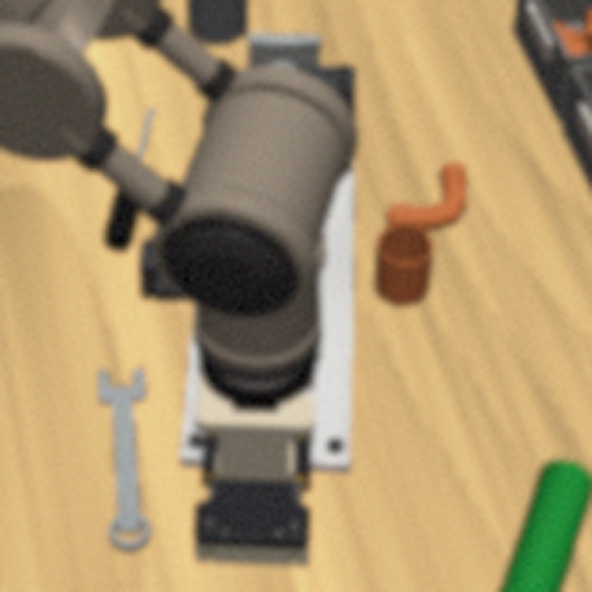

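Call:
{"op": "move_arm", "data": {"deltas": [[1, 2, 0, 0, 0], [0, 2, 0, 0, 0], [0, 2, 0, 0, 0], [0, 2, 0, 0, 0], [0, 2, 0, 0, 0], [0, 2, 0, 0, 0], [0, 2, 0, 0, 0], [0, 2, 0, 0, 0]]}}

```text
time_s: 3.82
ee_pos: [482.8, -147.7, 67.0]
eef_rot: [0.0, 0.133, 0.991, -0.0]
force: [-1.4, -1.7, 2.4]
finger_gap: 0.4
```

```bash
python3 -c "
from h import *
rep()"
```

```text
t 3.82 jig [  -0.99 -278.39] z 67.05 Fjig -0.87 -2.03 Fz 2.36 tooly ang 74.66 toolz [ 0.001 -0.001 -1.   ] gap 0.4 q [-0.45  0.5   1.78 -0.    0.86 -1.75]
```

Call:
{"op": "move_arm", "data": {"deltas": [[0, 2, 0, 0, 0], [0, 2.5, 0, 0, 0], [0, 2.5, 0, 0, 0], [0, 2.5, 0, 0, 0], [0, 2.5, 0, 0, 0], [0, 2.5, 0, 0, 0], [0, 2.5, 0, 0, 0], [0, 2.5, 0, 0, 0], [0, 2.5, 0, 0, 0], [0, 2.5, 0, 0, 0], [0, 2, 0, 0, 0], [0, 1, 0, 0, 0]]}}

```text
time_s: 4.82
ee_pos: [489.9, -120.7, 66.7]
eef_rot: [0.0, 0.133, 0.991, 0.0]
force: [0.9, -2.4, 1.3]
finger_gap: 0.4
```

Call:
{"op": "move_arm", "data": {"deltas": [[0, 1, 0, 0, 0], [0, 1, 0, 0, 0], [0, 1, 0, 0, 0], [0, 1, 0, 0, 0], [0, 1, 0, 0, 0], [0, 1, 0, 0, 0], [0, 1, 0, 0, 0], [0, 1, 0, 0, 0]]}}

```text
time_s: 5.48
ee_pos: [492.0, -113.2, 66.7]
eef_rot: [-0.0, 0.134, 0.991, 0.0]
force: [1.2, -2.2, 1.4]
finger_gap: 0.1
```

```bash
python3 -c "
from h import *
rep()
p,d=imaging.camera('top')
cv2.imwrite('pics/t1.png',cv2.resize(p[170:285,180:390,::-1],None,fx=3.8,fy=3.8,interpolation=cv2.INTER_CUBIC))
rep()"
```

```text
t 5.48 jig [  -1.3  -242.72] z 66.69 Fjig 1.71 -1.86 Fz 1.4 tooly ang 74.65 toolz [ 0.  0. -1.] gap 0.1 q [-0.38  0.5   1.78  0.    0.86 -1.68]
t 5.53 jig [  -1.33 -242.54] z 66.68 Fjig 0.59 -1.54 Fz 0.92 tooly ang 74.66 toolz [-0.  0. -1.] gap 0.5 q [-0.38  0.5   1.78  0.    0.86 -1.68]
```

View pics/t1.png

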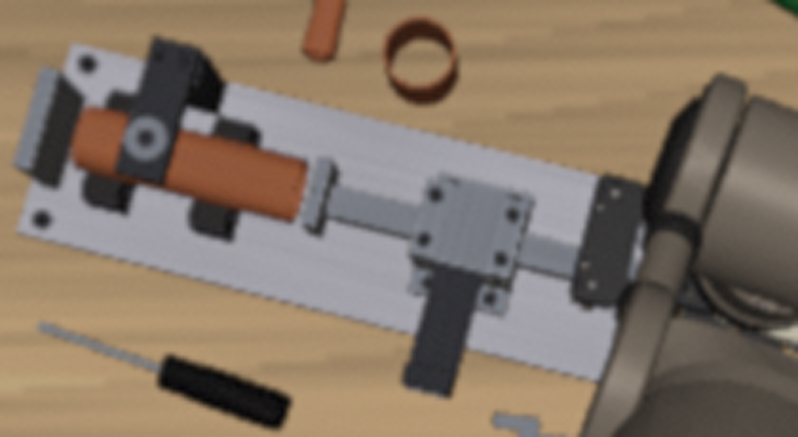

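Call:
{"op": "move_arm", "data": {"deltas": [[0, 1, 0, 0, 0], [0, 1, 0, 0, 0], [0, 1, 0, 0, 0], [0, 1, 0, 0, 0], [0, 1, 0, 0, 0], [0, 1, 0, 0, 0], [0, 1, 0, 0, 0], [0, 1, 0, 0, 0], [0, 1, 0, 0, 0], [0, 1, 0, 0, 0], [0, 1, 0, 0, 0]]}}

```text
time_s: 6.45
ee_pos: [494.8, -103.0, 66.7]
eef_rot: [-0.0, 0.133, 0.991, -0.0]
force: [-1.4, -4.5, 1.3]
finger_gap: 0.8
```

```bash
python3 -c "
from h import *
rep()"
```

```text
t 6.45 jig [  -1.28 -232.12] z 66.70 Fjig -0.14 -4.73 Fz 1.33 tooly ang 74.66 toolz [-0. -0. -1.] gap 0.8 q [-0.36  0.5   1.78 -0.    0.86 -1.66]
```

Call:
{"op": "move_arm", "data": {"deltas": [[0, 0.8, 0, 0, 0], [0, 0.8, 0, 0, 0], [0, 0.8, 0, 0, 0], [0, 0.8, 0, 0, 0], [0, 0.8, 0, 0, 0], [0, 0.8, 0, 0, 0]]}}

```text
time_s: 6.95
ee_pos: [496.1, -98.2, 66.7]
eef_rot: [-0.0, 0.134, 0.991, -0.0]
force: [-0.5, -4.8, 0.6]
finger_gap: 0.6
```

Call:
{"op": "move_arm", "data": {"deltas": [[0, 0.6, 0, 0, 0], [0, 0.6, 0, 0, 0], [0, 0.6, 0, 0, 0], [0, 0.6, 0, 0, 0], [0, 0.6, 0, 0, 0]]}}

```text
time_s: 7.37
ee_pos: [496.9, -95.3, 66.7]
eef_rot: [-0.0, 0.133, 0.991, -0.0]
force: [-1.9, -5.0, 1.3]
finger_gap: 0.3
```

```bash
python3 -c "
from h import *
p,d=imaging.camera('top')
cv2.imwrite('pics/t2.png',cv2.resize(p[170:285,180:390,::-1],None,fx=3.8,fy=3.8,interpolation=cv2.INTER_CUBIC))
rep()"
```

```text
t 7.42 jig [  -1.32 -224.11] z 66.69 Fjig 0.57 -4.36 Fz 0.24 tooly ang 74.66 toolz [-0. -0. -1.] gap 0.4 q [-0.34  0.5   1.78 -0.    0.86 -1.64]
```

View pics/t2.png

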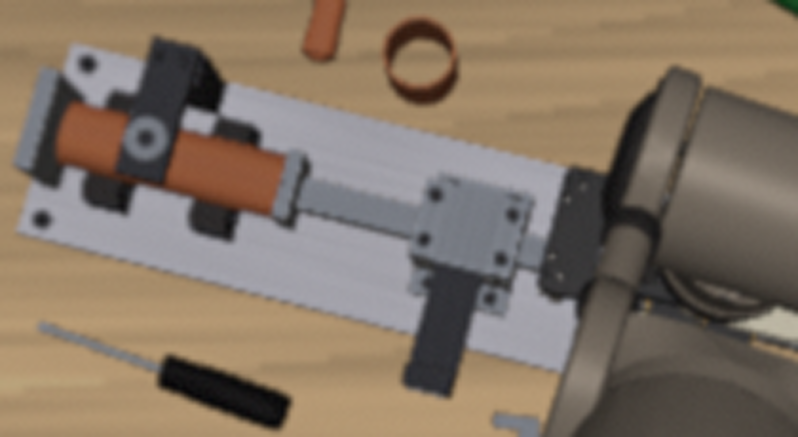

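Call:
{"op": "move_arm", "data": {"deltas": [[0, 0.5, 0, 0, 0], [0, 0.5, 0, 0, 0], [0, 0.5, 0, 0, 0], [0, 0.5, 0, 0, 0], [0, 0.5, 0, 0, 0], [0, 0.5, 0, 0, 0]]}}

```text
time_s: 7.92
ee_pos: [497.7, -92.5, 66.7]
eef_rot: [-0.0, 0.133, 0.991, -0.0]
force: [-0.8, -5.5, 0.6]
finger_gap: 0.5
```

Call:
{"op": "move_arm", "data": {"deltas": [[0, 0.4, 0, 0, 0], [0, 0.4, 0, 0, 0], [0, 0.4, 0, 0, 0], [0, 0.4, 0, 0, 0]]}}

```text
time_s: 8.25
ee_pos: [498.1, -90.9, 66.7]
eef_rot: [-0.0, 0.134, 0.991, -0.0]
force: [-1.0, -4.3, 1.1]
finger_gap: 0.1
```

Call:
{"op": "move_arm", "data": {"deltas": [[0, 0.4, 0, 0, 0], [0, 0.4, 0, 0, 0], [0, 0.4, 0, 0, 0], [0, 0.4, 0, 0, 0]]}}

```text
time_s: 8.58
ee_pos: [498.5, -89.4, 66.7]
eef_rot: [-0.0, 0.134, 0.991, -0.0]
force: [-1.5, -5.0, 1.4]
finger_gap: 0.3
```

Call:
{"op": "move_arm", "data": {"deltas": [[0, 0.4, 0, 0, 0], [0, 0.4, 0, 0, 0]]}}

```text
time_s: 8.75
ee_pos: [498.7, -88.6, 66.7]
eef_rot: [-0.0, 0.133, 0.991, -0.0]
force: [-1.4, -5.4, 1.5]
finger_gap: 0.4
```

Not home yet; keep creeping in small pushes and watch the force.

Call:
{"op": "move_arm", "data": {"deltas": [[0, 0.4, 0, 0, 0], [0, 0.4, 0, 0, 0], [0, 0.4, 0, 0, 0]]}}

```text
time_s: 9.0
ee_pos: [499.0, -87.7, 66.7]
eef_rot: [-0.0, 0.133, 0.991, -0.0]
force: [-1.7, -9.0, 1.8]
finger_gap: 0.1
```

Call:
{"op": "move_arm", "data": {"deltas": [[0, 0.4, 0, 0, 0], [0, 0.4, 0, 0, 0]]}}

```text
time_s: 9.17
ee_pos: [499.0, -87.6, 66.7]
eef_rot: [-0.0, 0.133, 0.991, -0.001]
force: [-2.7, -11.9, 0.6]
finger_gap: 0.2
```

```bash
python3 -c "
from h import *
p,d=imaging.camera('top')
cv2.imwrite('pics/t3.png',cv2.resize(p[175:245,180:280,::-1],None,fx=8,fy=8,interpolation=cv2.INTER_CUBIC))
rep()
for z,a in((85,(190,74)),):
  pass
# predicted pixel of tube top far end at jig y=190,z=76 and current near end at y=50
for y,z in((190,76),(50,76),(50,77),(40,77)):
  w=C+ey*y; u=proj('top',[w[0],w[1],z]); print(y,u.round(1),((u-[180,175]+.5)*8-.5).round(0))
"
```

```text
t 9.22 jig [  -1.28 -216.19] z 66.73 Fjig -0.09 -10.9 Fz 1.71 tooly ang 74.68 toolz [-0.001 -0.002 -1.   ] gap 0.6 q [-0.32  0.5   1.78 -0.    0.86 -1.63]
190 [191.6 201.9] [ 97. 219.]
50 [249.3 216.6] [558. 336.]
50 [249.2 216.5] [557. 336.]
40 [253.3 217.6] [590. 344.]
```

View pics/t3.png

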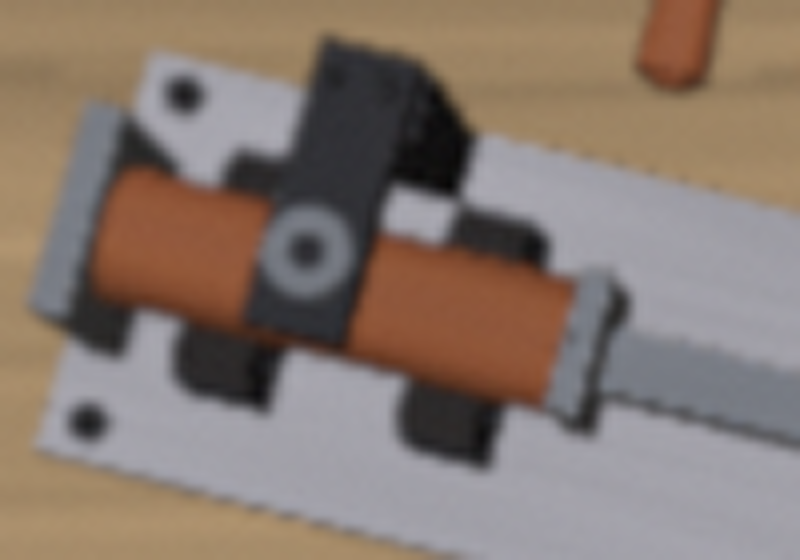

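Call:
{"op": "move_arm", "data": {"deltas": [[0, -1, 0, 0, 0], [0, -4, 0, 0, 0], [0, -8, -2, 0, 0], [0, -4, -10, 0, 0], [0, 0, -16, 0, 0], [0, 0, -16, 0, 0], [0, 0, -16, 0, 0], [0, 0, -5, 0, 0], [10, 10, 0, 0, 0], [15, 16, 0, 0, 0], [15, 16, 0, 0, 0], [15, 16, 0, 0, 0]]}}

```text
time_s: 10.22
ee_pos: [455.3, -31.0, 130.9]
eef_rot: [-0.001, 0.134, 0.991, 0.0]
force: [0.7, 0.1, 0.3]
finger_gap: 0.7
```

Call:
{"op": "move_arm", "data": {"deltas": [[15, 16, 0, 0, 0], [15, 16, 0, 0, 0], [15, 16, 0, 0, 0], [15, 16, 0, 0, 0], [14, 16, 0, 0, 0], [5, 10, 0, 0, 0], [0, 2, 0, 0, 0], [0, 0, 0, 0, 0]]}}

```text
time_s: 10.88
ee_pos: [404.5, 77.9, 131.4]
eef_rot: [-0.0, 0.133, 0.991, 0.0]
force: [1.0, 0.3, 0.1]
finger_gap: 0.1
```

```bash
python3 -c "
from h import *
rep()
for n in ('side','top'):
  p,d=imaging.camera(n)
  a=p[170:310,250:390] if n=='side' else p[175:285,240:400]
  cv2.imwrite('pics/w_%s.png'%n,cv2.resize(a[:,:,::-1],None,fx=4.2,fy=4.2,interpolation=cv2.INTER_CUBIC))
rep()"
```

```text
t 10.88 jig [-136.21  -81.57] z 131.35 Fjig 0.9 0.56 Fz 0.07 tooly ang 74.76 toolz [-0.001  0.    -1.   ] gap 0.1 q [ 0.    0.26  1.95  0.    0.93 -1.3 ]
t 10.98 jig [-135.35  -82.31] z 131.47 Fjig -0.56 0.04 Fz -0.55 tooly ang 74.66 toolz [-0. -0. -1.] gap 0.7 q [ 0.    0.26  1.95 -0.    0.93 -1.3 ]
```

View pics/w_side.png

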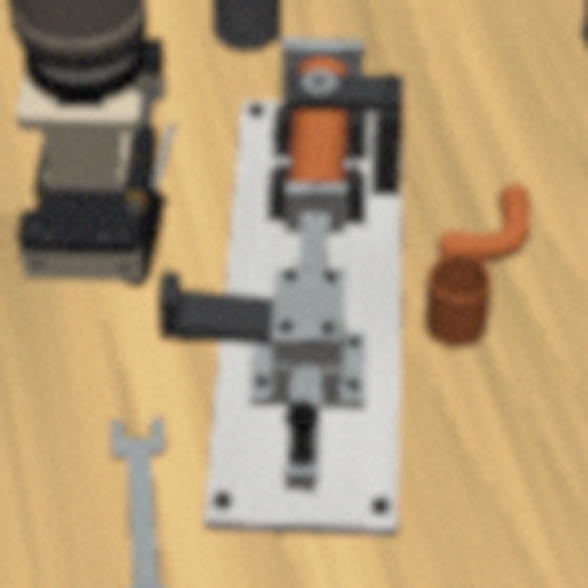

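View pics/w_top.png

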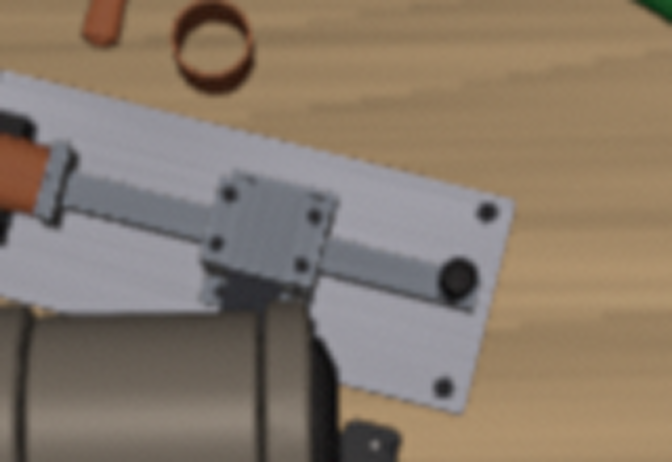

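```bash
python3 -c "
from h import *
f=lambda a,o:(np.array(a)+.5)/4.2+np.array(o)-.5
print(tojig(onz('top',f((265.5,229),(240,175)),89)))
print(tojig(onz('side',f((308,301),(250,170)),89)))
for a in ((163,275),(177,275),(181,303)): print(tojig(onz('side',f(a,(250,170)),97)))
rep()"
```

```text
[  0.59677683 -79.12289487]
[ -0.42614722 -79.03428633]
[-100.48934692  -66.25736677]
[-90.88232191 -65.86816879]
[-85.98673464 -91.70222938]
t 10.98 jig [-135.35  -82.31] z 131.47 Fjig -0.56 0.04 Fz -0.55 tooly ang 74.66 toolz [-0. -0. -1.] gap 0.7 q [ 0.    0.26  1.95 -0.    0.93 -1.3 ]
```

Call:
{"op": "move_arm", "data": {"deltas": [[0, 0, 10, 0, 0], [0, 0, 14, 0, 0], [0, 0, 14, 0, 0], [0, 0, 14, 0, 0], [0, 0, 12, 0, 0], [0, 0, 3, 0, 0], [0, 0, 0, 0, 0], [0, 0, 0, 0, 0]]}}

```text
time_s: 11.65
ee_pos: [405.6, 76.8, 64.9]
eef_rot: [0.0, 0.134, 0.991, 0.0]
force: [-0.5, -1.2, -0.6]
finger_gap: 0.3
```

```bash
python3 -c "
from h import *
rep()
p,d=imaging.camera('side')
cv2.imwrite('pics/w2.png',cv2.resize(p[190:270,270:370,::-1],None,fx=6,fy=6,interpolation=cv2.INTER_CUBIC))"
```

```text
t 11.65 jig [-134.89  -82.36] z 64.92 Fjig -0.2 -1.32 Fz -0.64 tooly ang 74.61 toolz [ 0.  0. -1.] gap 0.3 q [ 0.    0.37  2.03  0.    0.74 -1.3 ]
```

View pics/w2.png

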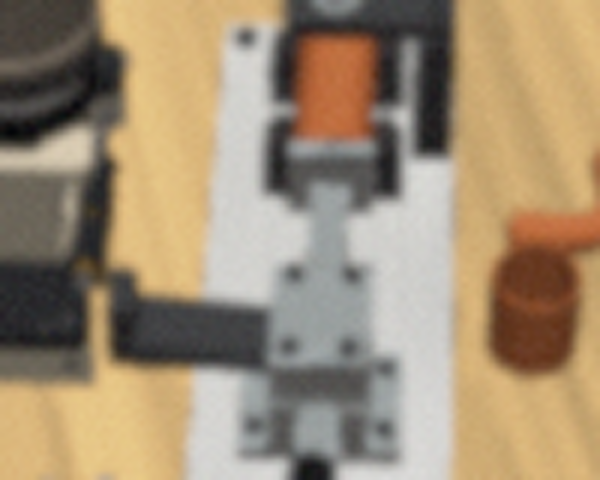

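Call:
{"op": "move_arm", "data": {"deltas": [[-1.5, 1, 0, 0, 0], [-1.5, 1, 0, 0, 0], [-1.5, 1, 0, 0, 0], [-1.5, 0, 0, 0, 0], [-1.5, 0, 0, 0, 0], [-1.5, 0, 0, 0, 0], [-1.5, 0, 0, 0, 0], [-1.5, 0, 0, 0, 0], [-1.5, 0, 0, 0, 0], [-1.5, 0, 0, 0, 0]]}}

```text
time_s: 12.53
ee_pos: [420.6, 76.1, 64.7]
eef_rot: [-0.0, 0.134, 0.991, 0.0]
force: [0.1, 0.4, 0.8]
finger_gap: 0.5
```

Call:
{"op": "move_arm", "data": {"deltas": [[-1, 0, 0, 0, 0], [-1, 0, 0, 0, 0], [-1, 0, 0, 0, 0], [-1, 0, 0, 0, 0], [-1, 0, 0, 0, 0]]}}

```text
time_s: 12.95
ee_pos: [425.4, 74.8, 64.7]
eef_rot: [-0.0, 0.133, 0.991, 0.0]
force: [0.3, -0.2, 0.4]
finger_gap: 0.6
```

Call:
{"op": "move_arm", "data": {"deltas": [[-1, 0, 0.1, 0, 0], [-1, 0, 0.1, 0, 0], [-1, 0, 0.1, 0, 0], [-1, 0, 0.1, 0, 0]]}}

```text
time_s: 13.28
ee_pos: [428.9, 73.8, 64.2]
eef_rot: [-0.0, 0.133, 0.991, 0.0]
force: [-2.4, 1.1, 0.8]
finger_gap: 0.7
```

```bash
python3 -c "
from h import *
rep()"
```

```text
t 13.28 jig [-111.69  -79.07] z 64.23 Fjig -2.63 0.38 Fz 0.85 tooly ang 74.66 toolz [-0.001  0.    -1.   ] gap 0.7 q [-0.01  0.4   1.97  0.    0.77 -1.31]
```

Call:
{"op": "move_arm", "data": {"deltas": [[-1, 0, 0.1, 0, 0], [-1, 0, 0.1, 0, 0], [-1, 0, 0.1, 0, 0], [-1, 0, 0.1, 0, 0], [-1, 0, 0.1, 0, 0]]}}

```text
time_s: 13.7
ee_pos: [434.0, 72.4, 63.7]
eef_rot: [-0.0, 0.134, 0.991, 0.0]
force: [-2.2, 1.1, 0.8]
finger_gap: 0.5
```

Call:
{"op": "move_arm", "data": {"deltas": [[-1, 0, 0.1, 0, 0], [-1, 0, 0.1, 0, 0], [-1, 0, 0.1, 0, 0]]}}

```text
time_s: 13.95
ee_pos: [436.9, 71.6, 63.4]
eef_rot: [-0.0, 0.134, 0.991, 0.0]
force: [-3.0, 1.3, -0.9]
finger_gap: 0.4
```

Call:
{"op": "move_arm", "data": {"deltas": [[-1, 0, 0.1, 0, 0], [-1, 0, 0.1, 0, 0], [-1, 0, 0.1, 0, 0]]}}

```text
time_s: 14.2
ee_pos: [439.8, 70.9, 63.1]
eef_rot: [-0.0, 0.133, 0.991, 0.0]
force: [-2.0, 0.3, -0.5]
finger_gap: 0.2
```

Call:
{"op": "move_arm", "data": {"deltas": [[-1, 0, 0.1, 0, 0], [-1, 0, 0.1, 0, 0]]}}

```text
time_s: 14.37
ee_pos: [441.7, 70.3, 62.9]
eef_rot: [-0.0, 0.133, 0.991, 0.0]
force: [-1.8, 0.7, -1.9]
finger_gap: 0.4
```

Call:
{"op": "move_arm", "data": {"deltas": [[-1, 0, 0.1, 0, 0], [-1, 0, 0.1, 0, 0], [-1, 0, 0.1, 0, 0]]}}

```text
time_s: 14.62
ee_pos: [444.6, 69.5, 62.6]
eef_rot: [-0.0, 0.133, 0.991, 0.0]
force: [-2.4, 0.9, -2.8]
finger_gap: 0.2
```

Call:
{"op": "move_arm", "data": {"deltas": [[-1, 0, 0.1, 0, 0], [-1, 0, 0.1, 0, 0]]}}

```text
time_s: 14.78
ee_pos: [446.6, 69.0, 62.5]
eef_rot: [-0.0, 0.133, 0.991, 0.0]
force: [-2.7, 0.8, -1.5]
finger_gap: 0.3
```

Call:
{"op": "move_arm", "data": {"deltas": [[-1, 0, 0.1, 0, 0], [-1, 0, 0.1, 0, 0]]}}

```text
time_s: 14.95
ee_pos: [448.6, 68.4, 62.3]
eef_rot: [-0.0, 0.134, 0.991, 0.0]
force: [-1.9, 0.4, -2.9]
finger_gap: 0.2
```

Call:
{"op": "move_arm", "data": {"deltas": [[-1, 0, 0.1, 0, 0], [-1, 0, 0.1, 0, 0], [-1, 0, 0.1, 0, 0]]}}

```text
time_s: 15.2
ee_pos: [451.5, 67.6, 62.0]
eef_rot: [-0.0, 0.134, 0.991, 0.0]
force: [-2.5, 0.8, -2.7]
finger_gap: 0.4
```

Call:
{"op": "move_arm", "data": {"deltas": [[-1, 0, 0.1, 0, 0], [-1, 0, 0.1, 0, 0]]}}

```text
time_s: 15.37
ee_pos: [453.4, 67.1, 61.8]
eef_rot: [0.0, 0.133, 0.991, 0.0]
force: [-1.9, 1.0, -1.7]
finger_gap: 0.5
```

Call:
{"op": "move_arm", "data": {"deltas": [[-1, 0, 0.1, 0, 0], [-1, 0, 0.1, 0, 0]]}}

```text
time_s: 15.53
ee_pos: [455.3, 66.6, 61.6]
eef_rot: [0.0, 0.133, 0.991, 0.0]
force: [-2.8, 0.0, -1.5]
finger_gap: 0.1
```

Call:
{"op": "move_arm", "data": {"deltas": [[-1, 0, 0.1, 0, 0]]}}

```text
time_s: 15.62
ee_pos: [456.3, 66.3, 61.5]
eef_rot: [0.0, 0.133, 0.991, 0.0]
force: [-2.5, 0.6, -1.8]
finger_gap: 0.8
```

Call:
{"op": "move_arm", "data": {"deltas": [[-1, 0, 0.1, 0, 0], [-1, 0, 0.1, 0, 0], [-1, 0, 0.1, 0, 0]]}}

```text
time_s: 15.87
ee_pos: [459.2, 65.5, 61.2]
eef_rot: [0.0, 0.133, 0.991, 0.0]
force: [-2.9, 0.2, -1.9]
finger_gap: 0.7
```

Call:
{"op": "move_arm", "data": {"deltas": [[-1, 0, 0.1, 0, 0], [-1, 0, 0.1, 0, 0]]}}

```text
time_s: 16.03
ee_pos: [461.0, 65.0, 61.0]
eef_rot: [-0.0, 0.134, 0.991, 0.0]
force: [-4.4, 1.3, 1.2]
finger_gap: 0.3
```

Call:
{"op": "move_arm", "data": {"deltas": [[-1, 0, 0.1, 0, 0], [-1, 0, 0.1, 0, 0]]}}

```text
time_s: 16.2
ee_pos: [462.3, 64.7, 60.9]
eef_rot: [-0.001, 0.134, 0.991, 0.0]
force: [-7.8, 1.3, 5.4]
finger_gap: 0.1
```

Call:
{"op": "move_arm", "data": {"deltas": [[-1, 0, 0.1, 0, 0]]}}

```text
time_s: 16.28
ee_pos: [462.8, 64.5, 60.9]
eef_rot: [-0.001, 0.133, 0.991, 0.0]
force: [-9.2, 2.0, 7.0]
finger_gap: 0.4
```

Call:
{"op": "move_arm", "data": {"deltas": [[-0.4, 0, -0.2, 0, 0], [-0.4, 0, -0.2, 0, 0]]}}

```text
time_s: 16.45
ee_pos: [462.8, 64.5, 60.9]
eef_rot: [-0.002, 0.133, 0.991, 0.0]
force: [-8.7, 3.7, 2.0]
finger_gap: 0.2
```

Call:
{"op": "move_arm", "data": {"deltas": [[-0.4, 0, -0.1, 0, 0], [-0.4, 0, -0.1, 0, 0]]}}

```text
time_s: 16.62
ee_pos: [463.1, 64.4, 60.9]
eef_rot: [-0.003, 0.133, 0.991, 0.0]
force: [-9.2, 3.0, 1.4]
finger_gap: 0.3
```

```bash
python3 -c "
from h import *
rep()"
```

```text
t 16.62 jig [-76.19 -79.09] z 60.93 Fjig -9.72 0.47 Fz 1.4 tooly ang 74.66 toolz [-0.005  0.001 -1.   ] gap 0.3 q [-0.03  0.46  1.89  0.    0.8  -1.33]
```

Call:
{"op": "move_arm", "data": {"deltas": [[-0.5, 0, 0, 0, 0], [-0.5, 0, 0, 0, 0]]}}

```text
time_s: 16.78
ee_pos: [463.6, 64.3, 60.9]
eef_rot: [-0.003, 0.133, 0.991, 0.0]
force: [-11.5, 4.7, 4.9]
finger_gap: 0.2
```

Call:
{"op": "move_arm", "data": {"deltas": [[-0.5, 0, 0, 0, 0], [0, 0, 0, 0, 0]]}}

```text
time_s: 16.95
ee_pos: [463.9, 64.2, 60.9]
eef_rot: [-0.003, 0.133, 0.991, 0.0]
force: [-12.2, 4.4, 4.1]
finger_gap: 0.6
```

```bash
python3 -c "
from h import *
rep()"
```

```text
t 16.95 jig [-75.34 -79.08] z 60.86 Fjig -12.95 0.96 Fz 4.08 tooly ang 74.67 toolz [-0.006  0.001 -1.   ] gap 0.6 q [-0.03  0.46  1.88  0.    0.81 -1.33]
```

Call:
{"op": "move_arm", "data": {"deltas": [[-0.5, 0, -0.05, 0, 0], [-0.5, 0, -0.05, 0, 0], [0, 0, 0, 0, 0]]}}

```text
time_s: 17.2
ee_pos: [464.4, 64.1, 60.8]
eef_rot: [-0.004, 0.133, 0.991, 0.0]
force: [-12.5, 5.4, 4.6]
finger_gap: 0.5
```

```bash
python3 -c "
from h import *
rep()"
```

```text
t 17.20 jig [-74.87 -79.09] z 60.85 Fjig -13.49 1.89 Fz 4.56 tooly ang 74.66 toolz [-0.008  0.001 -1.   ] gap 0.5 q [-0.03  0.46  1.88  0.    0.81 -1.33]
```

Call:
{"op": "move_arm", "data": {"deltas": [[-0.5, 0, -0.05, 0, 0], [-0.5, 0, -0.05, 0, 0], [0, 0, 0, 0, 0]]}}

```text
time_s: 17.45
ee_pos: [464.8, 64.0, 60.8]
eef_rot: [-0.004, 0.133, 0.991, 0.0]
force: [-13.1, 5.9, 4.9]
finger_gap: 0.3
```

Call:
{"op": "move_arm", "data": {"deltas": [[-0.4, 0, -0.05, 0, 0], [0, 0, 0, 0, 0]]}}

```text
time_s: 17.62
ee_pos: [464.8, 63.9, 60.8]
eef_rot: [-0.005, 0.133, 0.991, 0.0]
force: [-14.2, 5.4, 5.8]
finger_gap: 0.5
```

```bash
python3 -c "
from h import *
rep()"
```

```text
t 17.62 jig [-74.4  -79.11] z 60.81 Fjig -15.1 1.47 Fz 5.85 tooly ang 74.67 toolz [-0.009  0.002 -1.   ] gap 0.5 q [-0.03  0.46  1.88  0.    0.81 -1.33]
```

Call:
{"op": "move_arm", "data": {"deltas": [[-0.5, 0, -0.05, 0, 0], [-0.4, 0, -0.05, 0, 0], [0, 0, 0, 0, 0]]}}

```text
time_s: 17.87
ee_pos: [465.3, 63.8, 60.8]
eef_rot: [-0.005, 0.133, 0.991, 0.0]
force: [-16.0, 6.5, 6.0]
finger_gap: 0.3
```

Call:
{"op": "move_arm", "data": {"deltas": [[-0.4, 0, -0.05, 0, 0], [0, 0, 0, 0, 0]]}}

```text
time_s: 18.03
ee_pos: [465.4, 63.7, 60.8]
eef_rot: [-0.006, 0.133, 0.991, 0.0]
force: [-16.4, 5.8, 6.1]
finger_gap: 0.6
```

```bash
python3 -c "
from h import *
rep()"
```

```text
t 18.03 jig [-73.81 -79.14] z 60.80 Fjig -17.39 1.22 Fz 6.05 tooly ang 74.67 toolz [-0.011  0.002 -1.   ] gap 0.6 q [-0.03  0.46  1.88  0.    0.81 -1.33]
```

Call:
{"op": "move_arm", "data": {"deltas": [[-0.3, 0, -0.05, 0, 0], [0, 0, 0, 0, 0]]}}

```text
time_s: 18.2
ee_pos: [465.5, 63.7, 60.8]
eef_rot: [-0.006, 0.133, 0.991, 0.0]
force: [-16.3, 7.1, 5.7]
finger_gap: 0.4
```

Call:
{"op": "move_arm", "data": {"deltas": [[0, 0, 0, 0, 0]]}}

```text
time_s: 18.28
ee_pos: [465.5, 63.7, 60.8]
eef_rot: [-0.006, 0.133, 0.991, 0.0]
force: [-17.2, 6.7, 5.6]
finger_gap: 0.2
```

Call:
{"op": "move_arm", "data": {"deltas": [[0, 0, 0, 0, 0]]}}

```text
time_s: 18.37
ee_pos: [465.5, 63.7, 60.8]
eef_rot: [-0.006, 0.133, 0.991, 0.0]
force: [-16.9, 6.4, 5.0]
finger_gap: 0.7
```

Call:
{"op": "move_arm", "data": {"deltas": [[1, 0, 0, 0, 0], [2, 0, 0, 0, 0], [3, 0, 0, 0, 0], [6, 0, 0, 0, 0], [10, 0, 0, 0, 0], [12, 0, -4, 0, 0], [10, 0, -12, 0, 0], [10, 0, -18, 0, 0], [10, 0, -20, 0, 0], [15, 0, -20, 0, 0], [20, 0, -15, 0, 0], [20, 0, 0, 0, 0]]}}

```text
time_s: 19.37
ee_pos: [357.0, 94.1, 153.4]
eef_rot: [0.003, 0.134, 0.991, 0.001]
force: [0.7, 0.1, -0.2]
finger_gap: 0.3
```

Call:
{"op": "move_arm", "data": {"deltas": [[5, 20, -10, 0, 0], [0, 30, -10, 0, 0], [0, 30, -10, 0, 0], [0, 30, 0, 0, 0], [0, 30, 0, 0, 0], [0, 10, 0, 0, 0], [0, 0, 0, 0, 0], [0, 0, 0, 0, 0]]}}

```text
time_s: 20.03
ee_pos: [390.3, 239.6, 180.6]
eef_rot: [-0.0, 0.133, 0.991, -0.0]
force: [0.1, -0.9, -0.8]
finger_gap: 0.1
```

```bash
python3 -c "
from h import *
rep()
for n in ('side','top'):
  p,d=imaging.camera(n)
  cv2.imwrite('pics/f_%s.png'%n,p[:,:,::-1])
  a=p[170:310,260:400] if n=='side' else p[170:285,180:390]
  cv2.imwrite('pics/fz_%s.png'%n,cv2.resize(a[:,:,::-1],None,fx=3.8,fy=3.8,interpolation=cv2.INTER_CUBIC))
rep()"
```

```text
t 20.03 jig [-192.77   70.51] z 180.56 Fjig 0.33 -0.85 Fz -0.76 tooly ang 74.73 toolz [-0.    -0.001 -1.   ] gap 0.1 q [ 0.38  0.27  1.77 -0.    1.1  -0.92]
t 20.13 jig [-192.5    69.75] z 180.66 Fjig 0.15 0.09 Fz -0.06 tooly ang 74.62 toolz [-0.    -0.001 -1.   ] gap 0.6 q [ 0.38  0.27  1.77 -0.    1.1  -0.92]
```

View pics/fz_top.png

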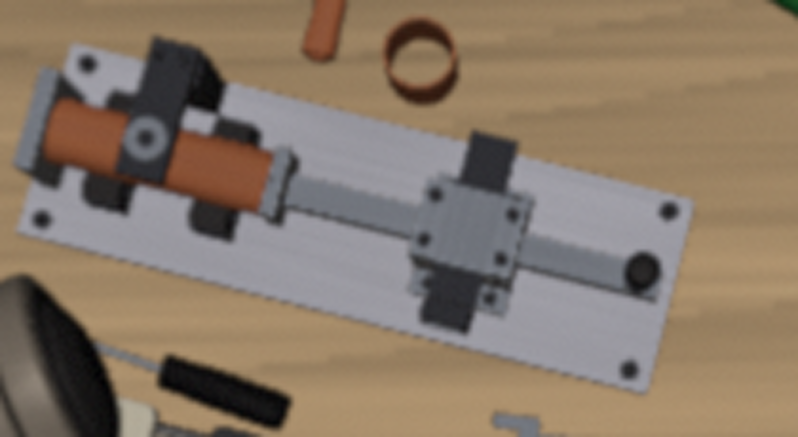

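View pics/fz_side.png

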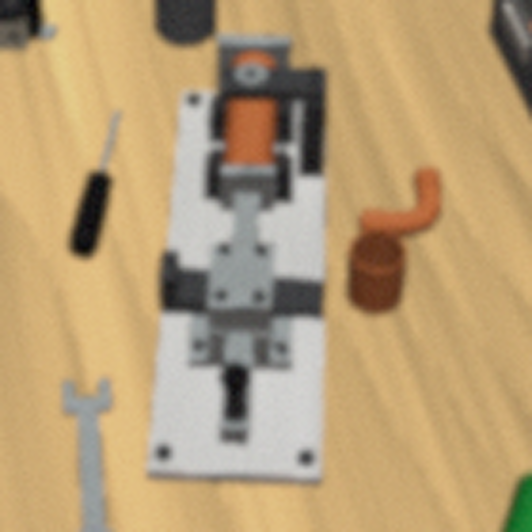

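View pics/f_top.png

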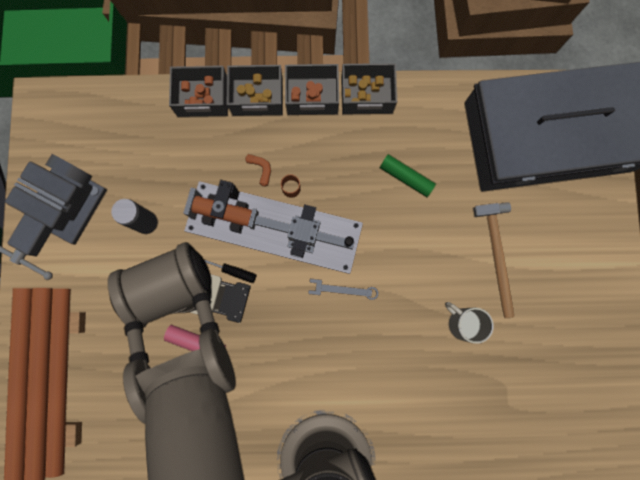

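The pictures show the stub against both the end plate and the pad, at about px (190,203) and (249,217). The knob is at (349,241), where it was before the wedge push. The wedge is driven in, and the bystanders haven't moved.

```bash
python3 -c "
from h import *
env.sign_off(); rep()"
```

```text
the job is handed in; nothing more can be done
the job is handed in; nothing more can be done
```

The end stop is set and the job is handed in at about 20 s of the 48 s allowed.

- **Stop bar:** I pushed the knob slowly with closed fingers. The sliding force was about 5 N, then it rose to about 11–12 N with no more movement, within about 1 mm of the position I had worked out for the stub being home. That is well under the 25 N bruising limit.
- **Wedge:** I pushed it along its ramp. It slid about 34 mm, then began to bear on the bar. I took it up in small steps to about 18 N along the jig's x, holding about 19 N in total at the end. I then backed off and moved the arm clear.
- **Last checks:** In the top picture the stub touches both the end plate and the stop pad. The knob is where it was before the wedge push, to within about half a pixel, and the bystanders in view look unmoved. The wrist force reads about zero.
- **Not checked:**
  - I did not test the clamp by tugging the bar.
  - The pictures resolve about 2 mm per pixel, so "no gap" rests mainly on the force rise.
  - As the wedge began to bear, the fingers also pressed the head down, by up to about 7 N (5–6 N at the final hold). I partly relieved it.

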